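Slide a test tile along its ledge for dipping

TASK

Get the clay tile on the low wooden ledge ready for dipping: push it back so that it lies flush along the ledge's back rail, and push it along the rail towards the open slip tub until about a third of its length (4 cm) hangs out over that end of the ledge. Only push or slide it with closed or open fingers: never pick it up, tip it or let it fall, and leave everything else where it stands.

Things in the scene. Friction and masses are not known exactly. Their poses are not given: they have to be found in the camera images.
- ledge: Fixed wooden ledge: board 170 mm deep (x), 320 mm long (y), flat top 50 mm above the table. Origin on the table under its centre; y runs along it, x points from the open front edge (x=-85) to the back, away from the robot within 0.25 rad. A rail 15 mm thick along the whole back edge: inner face at x=+70 mm, top 14 mm above the board. Both ends (y=-160, y=+160) are open.
- tile: Loose flat terracotta tile 90 (x) by 120 (y) by 10 mm thick, about 0.2 kg, two small holes near its +y end. Origin at the centre of its underside, z up. Lies on the ledge near the middle, long side along it within 0.2 rad. Flush at the rail its origin is at ledge x=+25 mm; hanging out more than half, it falls.
- slip_jar: White open tub 125 mm across and 104 mm high, half full of red slip, standing on the table some 65 mm clear of one end of the ledge (either end). Origin at the centre of its underside. Not to be moved.
- water_bowl: Grey-blue glazed bowl 112 mm across and 50 mm high, standing on the table off the ledge's other end. Origin at the centre of its underside. Not to be moved.
- glaze_jar: Screw-cap glaze jar 47 mm across and 60 mm high, standing on the table behind the ledge. Origin at the centre of its underside. Not to be moved.
- stamp: Small turned wooden stamp 26 mm across and 67 mm high, standing on the table behind the ledge. Origin at the centre of its underside. Not to be moved.
- rib: Flat wooden rib 44 x 110 x 8 mm lying on the table in front of the ledge. Origin at the centre of its underside. Not to be moved.
There are look-alikes about, which are no part of the job. Of the things that look like the tile, the largest one is meant.

How it is judged:
At the end, for the whole second after the job is handed in: The tile lies flat and still on the ledge, its long back edge along the rail (centre within 5 mm of the flush position, turned by less than 0.06 rad), and overhangs the ledge's end on the tub's side by 26 to 54 mm (((y of slip_jar in the frame of ledge above 0 m and y of tile in the frame of ledge between 0.126 and 0.154 m) or (y of slip_jar in the frame of ledge below 0 m and y of tile in the frame of ledge between -0.154 and -0.126 m)) and x of tile in the frame of ledge above 0.02 m and angle between the y axis of tile and the y axis of ledge, either way round below 0.06 rad and z of tile in the frame of ledge between 0.046 and 0.054 m and angle between tile's own z axis and vertical below 0.05 rad and linear speed of tile below 0.01 m/s); the robot touches nothing.
It fails at once if the tile is lifted off the ledge (z of tile in the frame of ledge above 0.057 m).
It fails at once if the tile falls off the ledge (z of tile in the frame of ledge below 0.038 m).
It fails at once if the tile is tipped (angle between tile's own z axis and vertical above 0.2 rad).
It fails at once if the tub, bowl, glaze jar, stamp or rib is moved by more than 20 mm (distance of any of slip_jar, water_bowl, glaze_jar, stamp, rib from where it was at the start of the episode above 0.02 m).
It also fails if it takes over 58 s, if anything falls off the work surface, if the arm or the gripper's body presses on something with over 40 N, if the wrist force passes 120 N, or if a joint passes its speed limit or range.

ROBOT

A 6-joint arm with a two-finger parallel gripper is mounted at the origin on the work surface; the furniture and walls round the work are solid. World frame = base frame: x ahead of the robot, y to its left, z up, the work surface at z = 0. Lengths are in m, angles in rad, forces in N, time in s.
With the tool pointing down it reaches from about 0.3 to 0.85 m from the base axis. Payload 4.2 kg.
Tool frame: the origin (TCP) lies at the very end of the fingers, on their centre line; the grasp point (between the pads) lies 19 mm behind it; z points along the fingers, y is the direction in which the jaws open and shut (so a half turn about z gives the same grasp; the last joint's range is limited). The gripper opens to 91 mm and grips with 3 to 60 N. Pads are 32 mm wide; open, the fingers measure 118 mm over their backs; the gripper's body (76 mm by 178 mm) begins 60 mm behind the grasp point.
Start: joints at [1.294, 0.32, 1.565, -0, 1.257, -0.02], TCP at [0.146, 0.556, 0.214] pointing down, gripper open.
Joint ranges: [-3.11, 3.11], [-0.84, 2.01], [0.21, 2.61], [-1.34, 4.49], [0.05, 2.63], [-2.56, 2.56]. Speed limits (rad/s): [2.57, 2.57, 3.14, 3.14, 3.14, 3.14].

INTERFACE

Orientations are given as a rotation vector (axis times angle).
In Python, from cell import arm, eyes gives the robot as it stands.
- The arm moves only by the shell command python3 -m pendant 'ROWS' [OPENING]. ROWS is JSON, a list of rows, each an object of numbers: "x", "y", "z": the shift along the tool's x, y, z in cm; "spin": the turn about the tool's z in degrees. In form: [{"x": .., "y": .., "z": .., "spin": ..}, ...]. A call has 1 to 8 rows; each row shifts and turns the commanded pose from where the row before left it, along the tool's axes as they then stand; what a row does not reach is not made up. A row lasts 1/12 s, in which the tool goes at most 41.7 mm and 7.16 degrees, less where a joint would pass 70% of its speed; a pose out of reach is approached as far as the arm can. A call is refused whole if a number of a shift passes 4.17 or a number of a turn 7.16, either way. A call with a gripper value outside its range is refused whole. OPENING is the closure, from 0 (fully open) to 1 (shut), set as the call begins (- or left out, the last holds). The fingers move at their own pace and stop on an object; the grip force is fixed at half the most. Time passes only in rows, so rows that do not move let the fingers close. It gives the time, the measured TCP pose, the force and the opening at its end, in the units of the state.
- arm.sense(): the state, without advancing time (a new reading comes with each control period).
- eyes.capture(name): name is "scene" or "top"; returns a dict with "img" (400x640x3 uint8, red, green, blue), "range_z" (400x640 float32, m along the optical axis (not along the pixel's ray), 0 where there is no reading), "camera_matrix" (3x3 intrinsics, pixels), "extrinsics" (4x4, takes a point from camera to world coordinates). Camera axes: x right, y up, looking along -z (the intrinsics and any distortion apply to the point x, -y, -z); pixel columns grow to the right and rows downward; lengths in m; the calibration is good to about 2 mm. A picture is of the moment at which its call begins.
- arm.hand_in(): hands the job in, once; it reports no verdict.
The state is a dict: "time_s": time; "qpos": joint angles; "qd": joint speeds; "joint_torque": joint torques, N m; "tool_pos": TCP position; "tcp_rot": TCP orientation; "force": force on the tool from outside, world axes, zero at the start; "ft_torque": the same for the moment, N m; "width": finger opening in m.
Only numpy, scipy, OpenCV 4.12 (cv2) and the standard library are available. Lean on these libraries where they do the work, as an engineer would, in place of code of your own. Each camera call takes 0.05 s, during which the arm holds its last target.

## Working session

There is one attempt and no reset: what is moved stays moved. The work goes in short steps, Python scripts to look and compute and a shell command to move; the robot and the scene stay as the last step left them, time stands still between calls to the robot, and variables do not carry over. Pictures are saved under pics/ and viewed, and the job is handed in when it is done.

```bash
ls; mkdir -p pics
python3 - <<'E'
from cell import arm, eyes
import cv2,numpy as np
for n in("scene","top"):
    c=eyes.capture(n); cv2.imwrite(f"pics/{n}0.png",c["img"][:,:,::-1]); np.savez(f"{n}0.npz",**c)
    print(n,c["camera_matrix"],c["extrinsics"])
print(arm.sense())
E
```

```text
pics
scene [[424.20066313   0.         313.05897473]
 [  0.         424.20066313 204.18339383]
 [  0.           0.           1.        ]] [[ 0.77809426  0.4676475  -0.41937469  0.06865666]
 [-0.62792901  0.5614705  -0.53893974 -0.67326041]
 [-0.01656731  0.68268345  0.73052641  0.9452162 ]
 [ 0.          0.          0.          1.        ]]
top [[387.41217098   0.         315.43075306]
 [  0.         387.41217098 199.50969082]
 [  0.           0.           1.        ]] [[-0.01279909  0.99211295 -0.12469194  0.48983886]
 [-0.99955594 -0.0160505  -0.02510585 -0.01493058]
 [-0.02690921  0.12431524  0.99187782  0.97572175]
 [ 0.          0.          0.          1.        ]]
{'time_s': 0.1, 'qpos': array([ 1.29398466e+00,  3.20244789e-01,  1.56555899e+00, -1.75109545e-05,
        1.25737807e+00, -1.99935321e-02]), 'qd': array([ 0.00071026,  0.00013366, -0.00174401, -0.00166783,  0.00049773,
        0.00114814]), 'joint_torque': array([ 1.14194700e-03, -4.13334060e+01, -2.32509470e+01,  7.29176542e-02,
        4.21536213e-02, -3.65254391e-05]), 'tool_pos': array([0.14593141, 0.55571155, 0.21319392]), 'tcp_rot': array([-4.02264735e-01, -3.11551096e+00,  2.47255226e-03]), 'force': array([ 0.4034515 ,  0.66373871, -0.01571237]), 'ft_torque': array([-0.04537575,  0.01459636,  0.02146625]), 'width': 0.0913463487669964}
```

View pics/scene0.png

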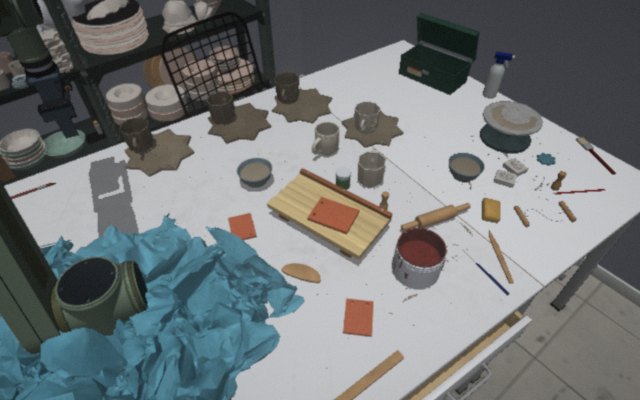

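View pics/top0.png

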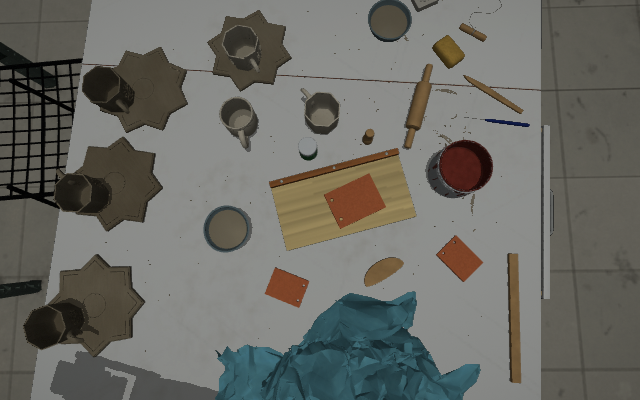

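The top view shows the ledge centred near (343,200), with its rail running from (270,184) to (399,152). The tile is on it at about (355,201), the tub is to the right at (465,167) on the world −y side, and the bowl is at (228,229). Next I'll enlarge the crop and measure.

```bash
cat > h.py <<'E'
import numpy as np,cv2
def ray(c,u,v,z):
    K=c["camera_matrix"];T=c["extrinsics"]
    d=T[:3,:3]@np.array([(u-K[0,2])/K[0,0],-(v-K[1,2])/K[1,1],-1.]);o=T[:3,3]
    return o+d*(z-o[2])/d[2]
def cloud(c):
    K=c["camera_matrix"];T=c["extrinsics"];r=c["range_z"];v,u=np.mgrid[:400,:640]
    p=np.stack([(u-K[0,2])/K[0,0]*r,-(v-K[1,2])/K[1,1]*r,-r],-1)
    return p@T[:3,:3].T+T[:3,3]
def crop(c,name,u0,v0,w,h,s):
    cv2.imwrite(name,cv2.resize(c["img"][v0:v0+h,u0:u0+w,::-1],None,fx=s,fy=s,interpolation=cv2.INTER_CUBIC))
def tilecorners(c,zt=.06,box=(250,140,440,260)):
    im=c["img"].astype(int);m=((im[...,0]-im[...,1]>70)&(im[...,0]>120)).astype(np.uint8)
    k=np.zeros_like(m);u0,v0,u1,v1=box;k[v0:v1,u0:u1]=m[v0:v1,u0:u1]
    k=cv2.morphologyEx(k,cv2.MORPH_OPEN,np.ones((7,7)))
    cs,_=cv2.findContours(k,0,1);q=max(cs,key=cv2.contourArea)
    w=np.array([ray(c,*p[0],zt)[:2] for p in q],np.float32)
    return cv2.minAreaRect(w*1000)
E
python3 - <<'E'
from h import *
c=dict(np.load("top0.npz")); crop(c,"pics/c0.png",255,135,190,130,4.2)
P=cloud(c)
z=P[...,2]
m=((abs(z-.05)<.006)); k=np.zeros(m.shape,np.uint8);k[140:260,255:430]=m[140:260,255:430]
k=cv2.morphologyEx(k,cv2.MORPH_OPEN,np.ones((3,3)))
for (u,v) in [(300,215),(355,200),(330,168),(390,165)]: print(u,v,P[v,u])
print("tile",tilecorners(c))
pts=P[k>0][:,:2].astype(np.float32)*1000; print(cv2.minAreaRect(pts))
E
```

```text
300 215 [0.56926036 0.04594524 0.05109571]
355 200 [ 0.6018847  -0.08554194  0.06306951]
330 168 [ 0.67910899 -0.02766801  0.06792265]
390 165 [ 0.68731518 -0.1731331   0.05119472]Traceback (most recent call last):
  File "<stdin>", line 8, in <module>
  File "h.py", line 16, in tilecorners
    cs,_=cv2.findContours(k,0,1);q=max(cs,key=cv2.contourArea)
                                   ~~~^^^^^^^^^^^^^^^^^^^^^^^^
ValueError: max() iterable argument is empty
```

View pics/c0.png

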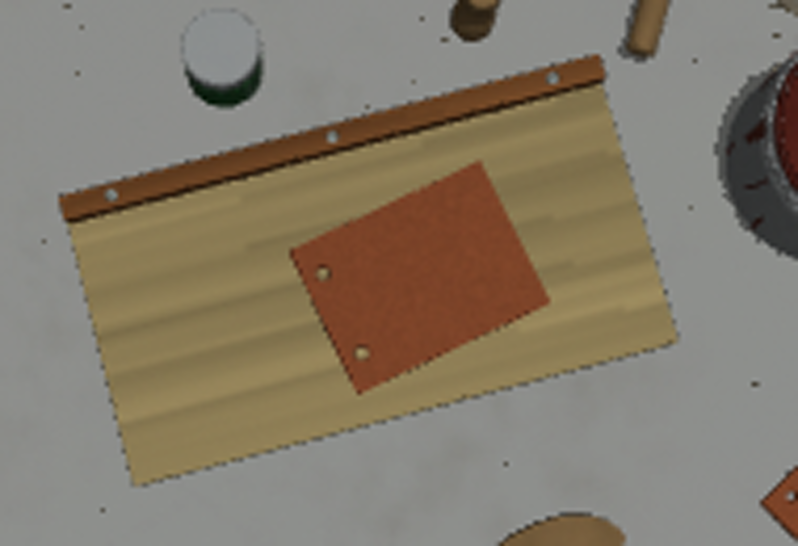

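The crop shows board front corners at (134,485) and (677,340), and rail back corners at (62,195) and (601,57). The tile corners are (290,250), (481,161), (550,300) and (360,394), with its holes towards +y (left).

```bash
cat >> h.py <<'E'
def cp(c,p,z,u0,v0,s): return ray(c,(p[0]+.5)/s-.5+u0,(p[1]+.5)/s-.5+v0,z)
E
python3 - <<'E'
from h import *
c=dict(np.load("top0.npz"))
f=lambda p,z: cp(c,p,z,255,135,4.2)[:2]
FL,FR=f((134,485),.05),f((677,340),.05); BL,BR=f((62,195),.064),f((601,57),.064)
print(FL,FR,BL,BR)
ey=(FL-FR)+(BL-BR); ey/=np.linalg.norm(ey); ex=np.array([ey[1],-ey[0]])
if ex[0]<0: ex=-ex
O=(FL+FR+BL+BR)/4
print("len",np.linalg.norm(FL-FR),np.linalg.norm(BL-BR),np.linalg.norm(BL-FL),"O",O,"ey",ey,"ex",ex,"yaw",np.arctan2(ex[1],ex[0]))
np.savez("ledge.npz",O=O,ex=ex,ey=ey)
L=lambda w:np.array([(w-O)@ex,(w-O)@ey])*1000
t=[f(p,.06) for p in[(290,250),(481,161),(550,300),(360,394)]]
for w in t: print("tile",w,L(w))
print("c",L(np.mean(t,0)),np.mean(t,0)); d=L(t[0])-L(t[1]); print("yaw in ledge",-np.arctan2(d[0],d[1]))
# other objects
P=cloud(c)
for n,b in dict(jar=(425,135,500,200),bowl=(200,200,255,255),glaze=(295,135,322,165),stamp=(360,122,380,148),rib=(358,250,410,290)).items():
    Q=P[b[1]:b[3],b[0]:b[2]].reshape(-1,3); Q=Q[(Q[:,2]>.006)&(Q[:,2]<.13)]
    l=np.array([L(q[:2]) for q in Q]); print(n,l.min(0),l.max(0),Q[:,2].max())
E
```

```text
[0.48625399 0.07872156] [ 0.5638259  -0.22996121] [0.65079119 0.11787565] [ 0.72530939 -0.19085711]
len 0.3182804625836011 0.31759861471081174 0.1691317141423209 O [ 0.60654512 -0.05605528] ey [-0.23918349  0.97097439] ex [0.97097439 0.23918349] yaw 0.24152484124244936
tile [ 0.6175424  -0.01157156] [21.31785089 40.56218032]
tile [ 0.66696239 -0.12122305] [ 43.07657427 -77.72704823]
tile [ 0.58667987 -0.15757404] [-43.5702576  -93.82068149]
tile [ 0.53532118 -0.04957924] [-67.6076537   23.32365253]
c [-11.69587154 -26.91547422] [ 0.60162646 -0.08498697]
yaw in ledge 0.1819115784159361
jar [ -88.3589519  -423.80808641] [ 101.16978932 -210.24335071] 0.1129849574708538
bowl [-53.29732052 225.92258695] [ 89.20218985 357.77827365] 0.05713713128907849
glaze [115.24574214  22.34097669] [183.07942237  72.07014204] 0.06519854755244348
stamp [ 124.29376539 -133.04090304] [163.63443708 -85.70801607] 0.07210885589526628
rib [-242.00537444 -118.98105933] [-145.02498521   -1.07680909] 0.015762457514357897
```

```bash
cat >> h.py <<'E'
def tl():
    from cell import arm
    from scipy.spatial.transform import Rotation as R
    s=arm.sense();g=np.load("ledge.npz");d=s["tool_pos"][:2]-g["O"]
    M=R.from_rotvec(s["tcp_rot"]).as_matrix();a=[M[:2,1]@g["ex"],M[:2,1]@g["ey"]]
    print("t %.2f ledge x %.1f y %.1f z %.1f mm"%(s["time_s"],d@g["ex"]*1e3,d@g["ey"]*1e3,s["tool_pos"][2]*1e3),"yaw err deg %.2f"%np.degrees(np.arctan2(-a[0],a[1])),"F ledge %.1f %.1f %.1f"%(s["force"][:2]@g["ex"],s["force"][:2]@g["ey"],s["force"][2]),"w",s["width"])
E
python3 - <<'E'
from h import *
tl()
g=np.load("ledge.npz")
for n in("top","scene"):
    P=cloud(np.load(n+"0.npz")).reshape(-1,3);l=P[:,:2]-g["O"];x=l@g["ex"];y=l@g["ey"]
    m=(x>-.4)&(x<.0)&(y>-.1)&(y<.5)&(P[:,2]<.6);i=np.argmax(P[m,2]);print(n,P[m][i],x[m][i],y[m][i])
E
python3 -m pendant '[{"spin":-7.15},{"spin":-7.15},{"spin":-7.15},{"spin":-7.15},{"x":0}]' 0.25; python3 -c "from h import *;tl()"
```

```text
t 0.10 ledge x -300.9 y 704.2 z 213.2 mm yaw err deg -28.55 F ledge 0.6 0.5 -0.0 w 0.0913463487669964
top [ 0.25413842 -0.05177115  0.15336694] -0.3411531858022484 0.08844964369717424
scene [0.12609312 0.30849426 0.5996794 ] -0.37931235344438297 0.46888444194331125
t 0.10 ledge x -300.9 y 704.2 z 213.2 mm yaw err deg -28.55 F ledge 0.6 0.5 -0.0 w 0.0913463487669964invalid input at $[0]: expected keys x, y, z, spin
```

```bash
python3 -m pendant '[{"x":0,"y":0,"z":0,"spin":-7.15},{"x":0,"y":0,"z":0,"spin":-7.15},{"x":0,"y":0,"z":0,"spin":-7.15},{"x":0,"y":0,"z":0,"spin":-7.1},{"x":0,"y":0,"z":0,"spin":0}]' 0.25; python3 -c "from h import *;tl()"
```

```text
time_s: 0.52
tool_pos: [0.146, 0.5559, 0.2135]
tcp_rot: [0.381, -3.118, 0.001]
force: [0.0, -0.1, -0.0]
width: 0.0684
t 0.52 ledge x -300.8 y 704.3 z 213.5 mm yaw err deg 0.11 F ledge 0.0 -0.1 -0.0 w 0.0683803494646446
```

```bash
python3 -m pendant '[{"x":-1,"y":-4,"z":0,"spin":0},{"x":-1,"y":-4,"z":0,"spin":0},{"x":-1,"y":-4,"z":0,"spin":0},{"x":-1,"y":-4,"z":0,"spin":0},{"x":-1,"y":-4,"z":0,"spin":0},{"x":-1,"y":-4,"z":0,"spin":0},{"x":-1,"y":-4,"z":0,"spin":0},{"x":-1,"y":-4,"z":0,"spin":0}]' ; python3 -c "from h import *;tl()"
python3 -m pendant '[{"x":-1,"y":-4,"z":0,"spin":0},{"x":-1,"y":-4,"z":0,"spin":0},{"x":-1,"y":-4,"z":0,"spin":0},{"x":-1,"y":-4,"z":0,"spin":0},{"x":-1,"y":-4,"z":0,"spin":0},{"x":-1,"y":-4,"z":0,"spin":0},{"x":-1,"y":-4,"z":0,"spin":0},{"x":-1,"y":-4,"z":0,"spin":0}]' ; python3 -c "from h import *;tl()"
```

```text
time_s: 1.18
tool_pos: [0.3005, 0.2627, 0.2139]
tcp_rot: [-0.374, 3.119, 0.0]
force: [0.8, 0.1, -0.2]
width: 0.0685
t 1.18 ledge x -220.9 y 382.7 z 213.9 mm yaw err deg -0.17 F ledge 0.8 -0.0 -0.2 w 0.06847970481038754
time_s: 1.85
tool_pos: [0.4548, -0.0291, 0.2139]
tcp_rot: [-0.372, 3.119, 0.001]
force: [0.3, 0.7, 0.3]
width: 0.0683
t 1.85 ledge x -140.9 y 62.5 z 213.9 mm yaw err deg -0.25 F ledge 0.4 0.6 0.3 w 0.06830339676031003
```

```bash
python3 -m pendant '[{"x":-1.2,"y":-2.9,"z":2,"spin":0.25},{"x":-1.2,"y":-2.9,"z":3,"spin":0},{"x":-1.2,"y":-2.9,"z":3,"spin":0},{"x":0,"y":0,"z":3,"spin":0},{"x":0,"y":0,"z":2.5,"spin":0},{"x":0,"y":0,"z":1.5,"spin":0},{"x":0,"y":0,"z":0.9,"spin":0},{"x":0,"y":0,"z":0,"spin":0}]' ; python3 -c "from h import *;tl()"
python3 - <<'E'
from h import *
from cell import eyes
c=eyes.capture("scene");crop(c,"pics/c1.png",250,150,180,130,4)
E
```

```text
time_s: 2.52
tool_pos: [0.5071, -0.1007, 0.0554]
tcp_rot: [0.368, -3.116, -0.002]
force: [-0.9, 0.4, -0.1]
width: 0.0686
t 2.52 ledge x -107.2 y -19.6 z 55.4 mm yaw err deg -0.37 F ledge -0.8 0.6 -0.1 w 0.06855230573307848
```

View pics/c1.png

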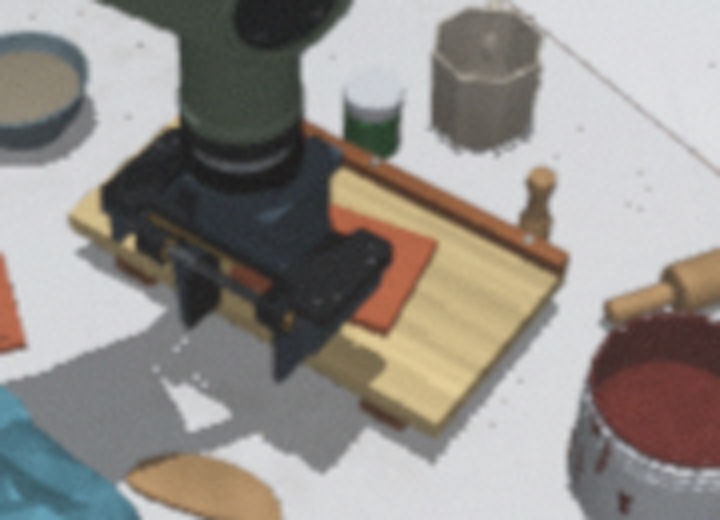

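The fingers stand just in front of the ledge's front edge, at tile height, with the tile behind them around (400,270) in the crop. I'll push slowly now.

```bash
python3 -m pendant '[{"x":0,"y":-1,"z":0.15,"spin":-0.4},{"x":-0.8,"y":0,"z":0,"spin":0},{"x":-0.8,"y":0,"z":0,"spin":0},{"x":-0.8,"y":0,"z":0,"spin":0},{"x":-0.8,"y":0,"z":0,"spin":0},{"x":-0.8,"y":0,"z":0,"spin":0},{"x":0,"y":0,"z":0,"spin":0}]' ; python3 -c "from h import *;tl()"
python3 -m pendant '[{"x":-0.5,"y":0,"z":0,"spin":0},{"x":-0.5,"y":0,"z":0,"spin":0},{"x":-0.5,"y":0,"z":0,"spin":0},{"x":-0.4,"y":0,"z":0,"spin":0},{"x":0,"y":0,"z":0,"spin":0}]' ; python3 -c "from h import *;tl()"
python3 - <<'E'
from h import *
from cell import eyes
c=eyes.capture("scene");crop(c,"pics/c2.png",250,150,180,130,4)
c=eyes.capture("top");crop(c,"pics/c2t.png",255,135,190,130,4.2)
E
```

```text
time_s: 3.15
tool_pos: [0.5519, -0.1005, 0.056]
tcp_rot: [-0.383, 3.116, -0.001]
force: [0.2, -0.2, -0.4]
width: 0.0685
t 3.15 ledge x -63.7 y -30.1 z 56.0 mm yaw err deg 0.19 F ledge 0.2 -0.3 -0.4 w 0.06850948979025327
time_s: 3.57
tool_pos: [0.5693, -0.0963, 0.0558]
tcp_rot: [-0.383, 3.117, -0.0]
force: [0.0, -0.3, -0.1]
width: 0.0684
t 3.57 ledge x -45.8 y -30.2 z 55.8 mm yaw err deg 0.15 F ledge -0.0 -0.3 -0.1 w 0.06840104134709116
```

View pics/c2.png

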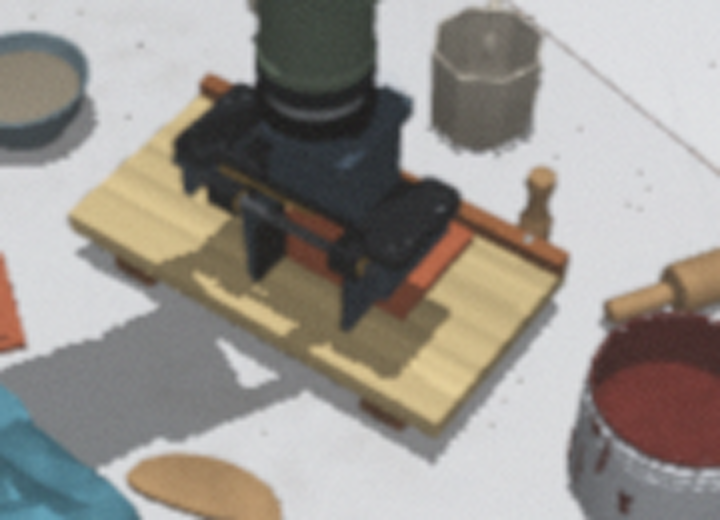

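View pics/c2t.png

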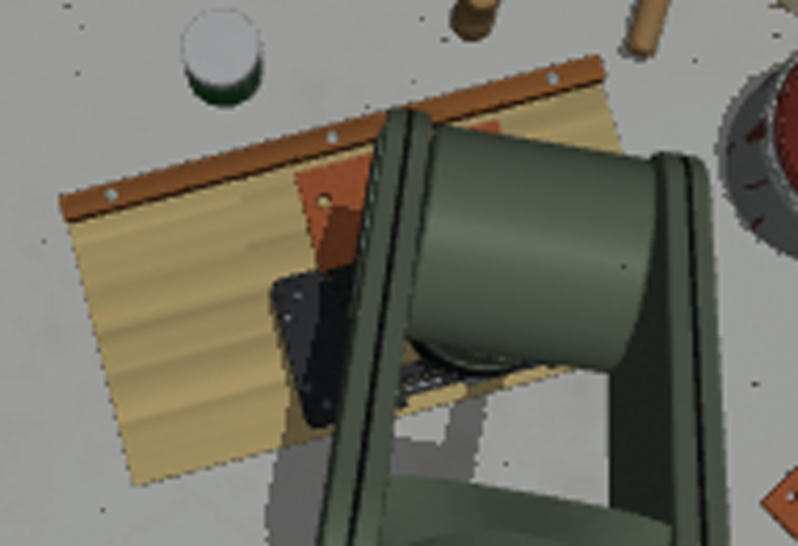

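The tile has squared up against the two fingers, leaving a gap of about 8 crop px to the rail. I'll push on gently until it makes contact.

```bash
python3 -m pendant '[{"x":-0.3,"y":0,"z":0.15,"spin":0},{"x":-0.3,"y":0,"z":0,"spin":0},{"x":-0.1,"y":0,"z":0,"spin":0},{"x":0,"y":0,"z":0,"spin":0}]' ; python3 -c "from h import *;tl()"
python3 -m pendant '[{"x":-0.15,"y":0,"z":0,"spin":0},{"x":0,"y":0,"z":0,"spin":0}]' ; python3 -c "from h import *;tl()"
```

```text
time_s: 4.0
tool_pos: [0.5753, -0.0947, 0.0542]
tcp_rot: [-0.382, 3.118, 0.0]
force: [-0.1, 0.2, -0.9]
width: 0.0687
t 4.00 ledge x -39.6 y -30.0 z 54.2 mm yaw err deg 0.15 F ledge -0.0 0.2 -0.9 w 0.06871431107195036
time_s: 4.17
tool_pos: [0.5759, -0.0945, 0.0543]
tcp_rot: [0.383, -3.117, -0.0]
force: [-2.0, -1.5, 0.5]
width: 0.0684
t 4.17 ledge x -38.9 y -30.0 z 54.3 mm yaw err deg 0.16 F ledge -2.3 -1.0 0.5 w 0.0684392348377396
```

```bash
python3 -m pendant '[{"x":-0.15,"y":0,"z":0,"spin":0},{"x":0,"y":0,"z":0,"spin":0}]' ; python3 -c "from h import *;tl()"
python3 -m pendant '[{"x":-0.15,"y":0,"z":0,"spin":0},{"x":0,"y":0,"z":0,"spin":0}]' ; python3 -c "from h import *;tl()"
```

```text
time_s: 4.33
tool_pos: [0.5759, -0.0944, 0.0543]
tcp_rot: [0.383, -3.114, 0.0]
force: [-5.8, -3.0, 3.2]
width: 0.0686
t 4.33 ledge x -38.9 y -30.0 z 54.3 mm yaw err deg 0.17 F ledge -6.3 -1.5 3.2 w 0.06861147389175774
time_s: 4.5
tool_pos: [0.576, -0.0944, 0.0543]
tcp_rot: [0.383, -3.111, 0.0]
force: [-8.9, -4.4, 5.9]
width: 0.0683
t 4.50 ledge x -38.8 y -30.0 z 54.3 mm yaw err deg 0.19 F ledge -9.7 -2.1 5.9 w 0.06832291040171755
```

The tile is in solid contact at 9.7 N. Now I'll back off, rise, close the fingers and go round to the tile's +y end.

```bash
python3 -m pendant '[{"x":1.5,"y":0,"z":0,"spin":0.15},{"x":1.5,"y":0,"z":-0.5,"spin":0},{"x":0,"y":0,"z":-3,"spin":0},{"x":0,"y":1,"z":-3,"spin":0},{"x":0,"y":3,"z":0,"spin":0},{"x":-2,"y":3.5,"z":0,"spin":0},{"x":-2,"y":3.5,"z":0,"spin":0},{"x":0,"y":0,"z":0,"spin":0}]' ; python3 -c "from h import *;tl()"
python3 -m pendant '[{"x":-2.5,"y":0,"z":0,"spin":0},{"x":-2,"y":0,"z":0,"spin":0},{"x":0,"y":0,"z":0,"spin":0}]' 1 ; python3 -c "from h import *;tl()"
python3 - <<'E'
from h import *
from cell import eyes
c=eyes.capture("scene");crop(c,"pics/c3.png",250,150,180,130,4)
c=eyes.capture("top");crop(c,"pics/c3t.png",255,135,190,130,4.2)
np.savez("top3.npz",**c)
E
```

```text
time_s: 5.17
tool_pos: [0.5653, 0.0214, 0.1202]
tcp_rot: [-0.384, 3.112, 0.005]
force: [0.3, -0.5, 0.7]
width: 0.0683
t 5.17 ledge x -21.5 y 85.1 z 120.2 mm yaw err deg 0.24 F ledge 0.1 -0.6 0.7 w 0.06826463000596887
time_s: 5.42
tool_pos: [0.6106, 0.0274, 0.1196]
tcp_rot: [-0.38, 3.113, 0.0]
force: [0.6, -0.6, 0.6]
width: 0.0516
t 5.42 ledge x 23.9 y 80.0 z 119.6 mm yaw err deg 0.07 F ledge 0.4 -0.7 0.6 w 0.05163008023504186
```

View pics/c3.png

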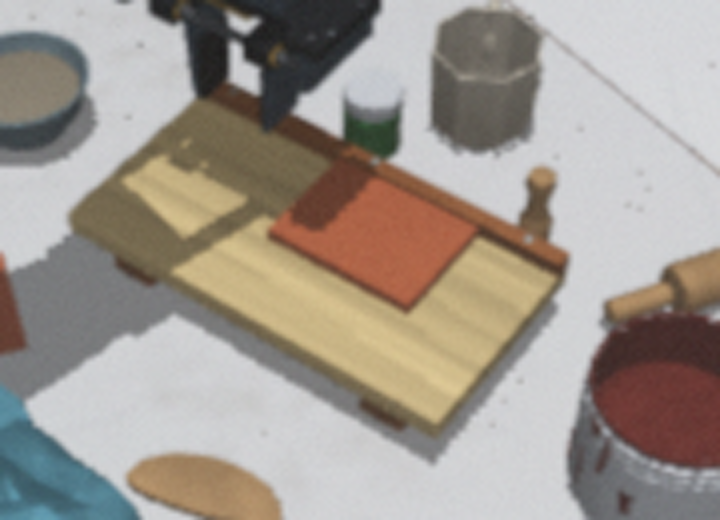

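View pics/c3t.png

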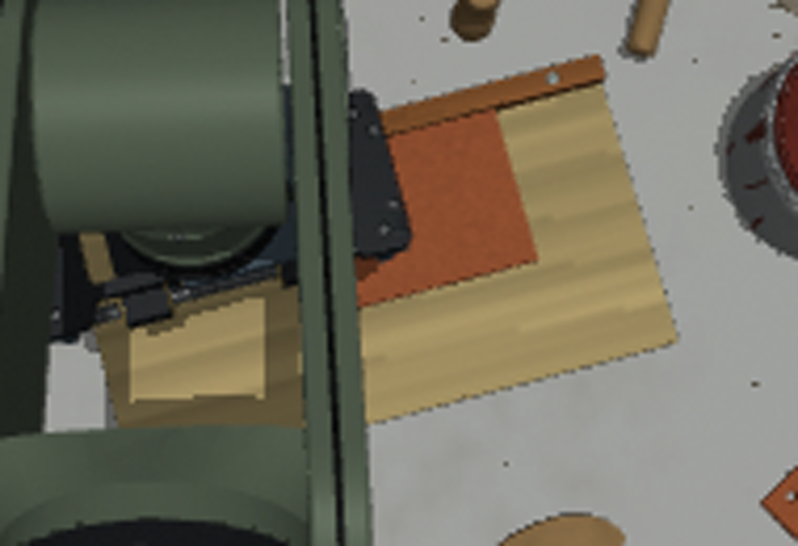

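The tile is flush along the rail. Its −y end corners are at (537,262) in front and (499,112) at the rail.

```bash
python3 - <<'E'
from h import *
c=dict(np.load("top3.npz"));g=np.load("ledge.npz")
for p,z in[((537,262),.06),((499,112),.06),((358,306),.06),((677,340),.05)]:
    w=cp(c,p,z,255,135,4.2)[:2]-g["O"];print(w@g["ex"]*1e3,w@g["ey"]*1e3)
E
python3 -m pendant '[{"x":0,"y":0,"z":0,"spin":0},{"x":0,"y":0,"z":2,"spin":0},{"x":0,"y":0,"z":1,"spin":0},{"x":0,"y":0,"z":0,"spin":0}]' 1 ; python3 -c "from h import *;tl()"
```

```text
-20.92753904455962 -92.64958882315233
67.89881840929792 -95.29025026504053
-19.377551862269566 11.542286968067264
-83.07469367996904 -158.6404764605714
time_s: 5.85
tool_pos: [0.6037, 0.0258, 0.0869]
tcp_rot: [0.377, -3.113, -0.001]
force: [0.0, 0.5, -0.9]
width: 0.0169
t 5.85 ledge x 16.8 y 80.1 z 86.9 mm yaw err deg -0.04 F ledge 0.1 0.5 -0.9 w 0.01687157424725676
```

```bash
python3 -m pendant '[{"x":-0.5,"y":0,"z":1.5,"spin":0},{"x":0,"y":0,"z":1.2,"spin":0},{"x":0,"y":0,"z":0.5,"spin":0},{"x":0,"y":0,"z":0,"spin":0},{"x":0,"y":0,"z":0,"spin":0}]' 1 ; python3 -c "from h import *;tl()"
python3 - <<'E'
from h import *
from cell import eyes
c=eyes.capture("scene");crop(c,"pics/c4.png",250,150,180,130,4)
E
```

```text
time_s: 6.27
tool_pos: [0.6111, 0.0273, 0.0577]
tcp_rot: [0.378, -3.119, -0.0]
force: [0.1, 0.5, -1.1]
width: 0.0008
t 6.27 ledge x 24.4 y 79.9 z 57.7 mm yaw err deg -0.01 F ledge 0.2 0.4 -1.1 w 0.0008226458152933952
```

View pics/c4.png

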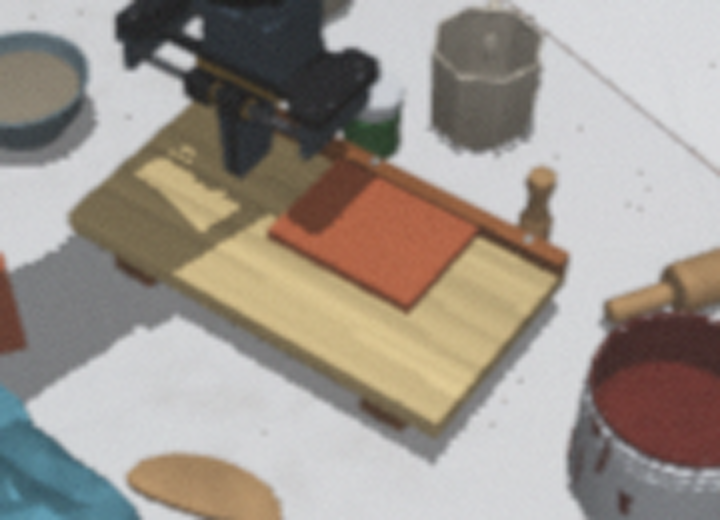

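The closed fingers sit over the board at the tile's +y end, clear of the rail. I'll lower them slightly and push.

```bash
python3 -m pendant '[{"x":0,"y":-0.5,"z":0.35,"spin":0},{"x":0,"y":-1,"z":0,"spin":0},{"x":0,"y":-1,"z":0,"spin":0},{"x":0,"y":-1,"z":0,"spin":0},{"x":0,"y":-1,"z":0,"spin":0},{"x":0,"y":-1,"z":0,"spin":0},{"x":0,"y":-0.5,"z":0,"spin":0},{"x":0,"y":0,"z":0,"spin":0}]' ; python3 -c "from h import *;tl()"
python3 -m pendant '[{"x":0,"y":-0.8,"z":0,"spin":0},{"x":0,"y":-0.8,"z":0,"spin":0},{"x":0,"y":-0.8,"z":0,"spin":0},{"x":0,"y":-0.8,"z":0,"spin":0},{"x":0,"y":-0.5,"z":0,"spin":0},{"x":0,"y":0,"z":0,"spin":0}]' ; python3 -c "from h import *;tl()"
python3 - <<'E'
from h import *
from cell import eyes
c=eyes.capture("scene");crop(c,"pics/c5.png",250,150,180,130,4)
c=eyes.capture("top");crop(c,"pics/c5t.png",255,135,190,130,4.2)
E
```

```text
time_s: 6.98
tool_pos: [0.626, -0.0324, 0.0539]
tcp_rot: [-0.376, 3.118, -0.001]
force: [-0.5, 0.2, -0.5]
width: 0.0006
t 6.98 ledge x 24.6 y 18.3 z 53.9 mm yaw err deg -0.08 F ledge -0.4 0.3 -0.5 w 0.0005632095069055573
time_s: 7.48
tool_pos: [0.6348, -0.0682, 0.0538]
tcp_rot: [-0.377, 3.119, -0.001]
force: [0.3, -0.4, 0.4]
width: 0.0002
t 7.48 ledge x 24.5 y -18.6 z 53.8 mm yaw err deg -0.05 F ledge 0.2 -0.5 0.4 w 0.00022349891418545654
```

View pics/c5.png

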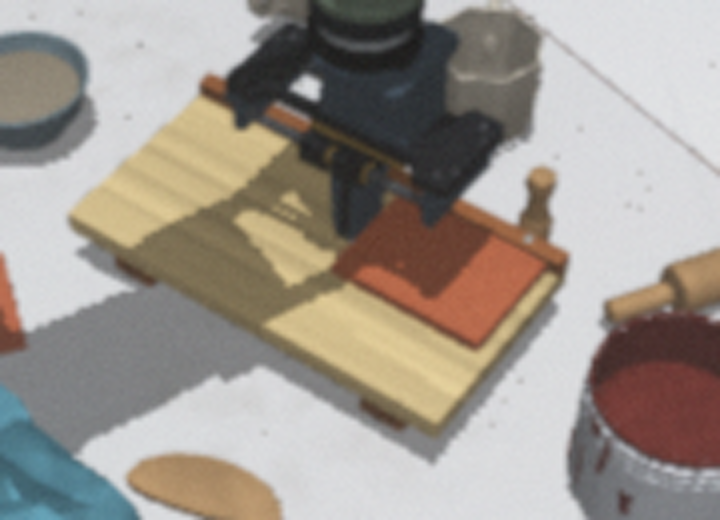

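View pics/c5t.png

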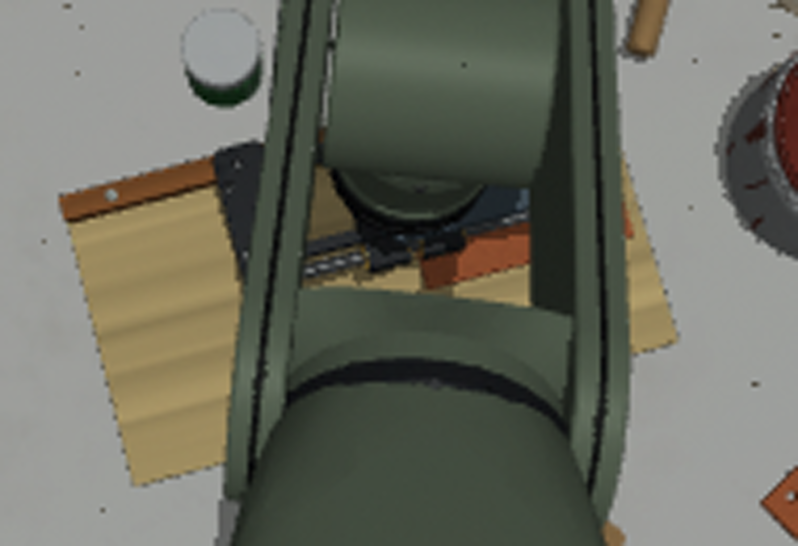

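The tile is sliding along the rail and staying flush. Its −y front corner is at (478,347) in the scene crop and its −y back corner is near (548,263).

Run:
```python
from h import *
c=dict(np.load("scene0.npz"));g=np.load("ledge.npz")
for p,z in[((478,346),.06),((548,263),.06),((335,270),.06),((436,427),.05),((70,217),.05)]:
    w=cp(c,p,z,250,150,4)[:2]-g["O"];print(w@g["ex"]*1e3,w@g["ey"]*1e3)
```

```text
-24.37037092786626 -148.68892363588748
67.0548436027813 -148.38001990432156
-25.952796579502536 -33.227423769166464
-90.04649978614094 -158.96923800625575
-90.91711742132522 155.66111149256722
```

```bash
python3 -m pendant '[{"x":0,"y":-0.8,"z":0,"spin":0},{"x":0,"y":-0.8,"z":0,"spin":0},{"x":0,"y":-0.8,"z":0,"spin":0},{"x":0,"y":-0.8,"z":0,"spin":0},{"x":0,"y":-0.8,"z":0,"spin":0},{"x":0,"y":-0.5,"z":0,"spin":0},{"x":0,"y":-0.3,"z":0,"spin":0},{"x":0,"y":0,"z":0,"spin":0}]' ; python3 -c "from h import *;tl()"
python3 -m pendant '[{"x":0,"y":1.5,"z":0,"spin":0},{"x":0,"y":2.5,"z":-0.5,"spin":0},{"x":0,"y":2,"z":-3,"spin":0},{"x":0,"y":3,"z":-4,"spin":0},{"x":0,"y":4,"z":-3,"spin":0},{"x":0,"y":4,"z":0,"spin":0},{"x":0,"y":4,"z":0,"spin":0},{"x":0,"y":0,"z":0,"spin":0}]' ; python3 -c "from h import *;tl()"
python3 - <<'E'
from h import *
from cell import eyes
c=eyes.capture("scene");crop(c,"pics/c6.png",250,150,180,130,4);np.savez("scene6.npz",**c)
c=eyes.capture("top");crop(c,"pics/c6t.png",300,120,130,110,5);np.savez("top6.npz",**c)
E
```

```text
time_s: 8.25
tool_pos: [0.6462, -0.1144, 0.0539]
tcp_rot: [-0.377, 3.118, -0.001]
force: [0.2, -0.6, -0.2]
width: 0.0003
t 8.25 ledge x 24.6 y -66.1 z 53.9 mm yaw err deg -0.04 F ledge 0.1 -0.6 -0.2 w 0.00026192701949281677
time_s: 8.92
tool_pos: [0.596, 0.0866, 0.1482]
tcp_rot: [-0.388, 3.117, 0.006]
force: [0.3, -0.4, -0.1]
width: 0.0006
t 8.92 ledge x 23.9 y 141.1 z 148.2 mm yaw err deg 0.34 F ledge 0.2 -0.5 -0.1 w 0.0006400154644409638
```

View pics/c6.png

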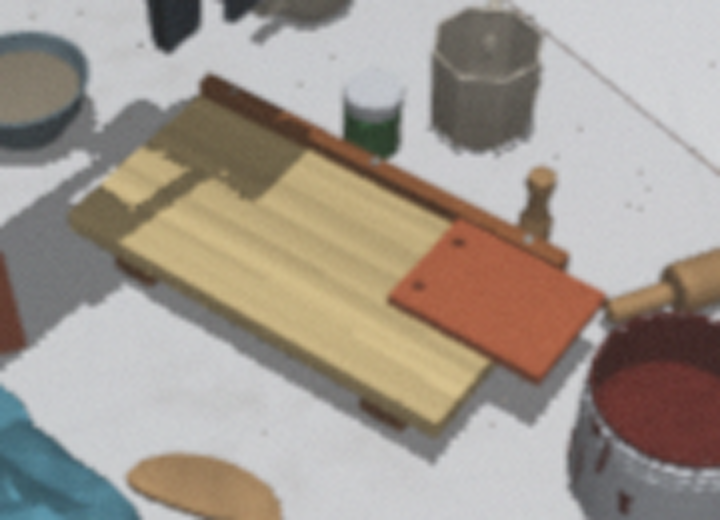

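View pics/c6t.png

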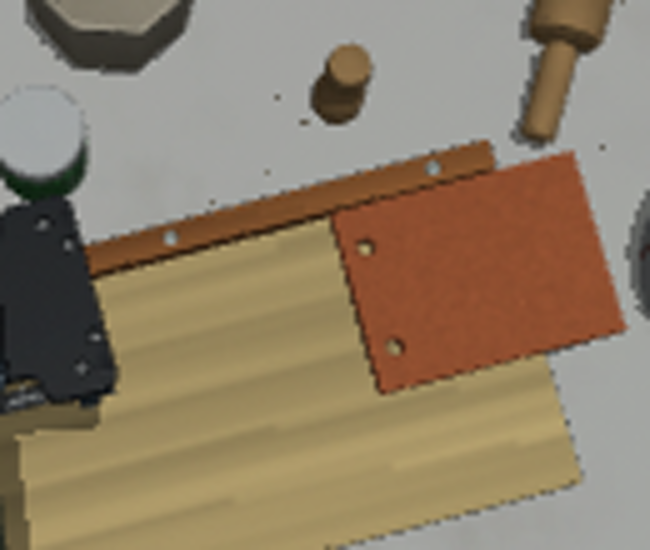

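The tile overhangs the tub end and looks flush. In the top crop its corners are (332,214), (574,152), (626,328) and (381,394), with the ledge front corner at (580,483). I'll measure these.

Run:
```python
from h import *
g=np.load("ledge.npz")
def show(f,ps,u,v,s):
    c=dict(np.load(f));r=[]
    for p,z in ps:
        w=cp(c,p,z,u,v,s)[:2]-g["O"];r.append([w@g["ex"]*1e3,w@g["ey"]*1e3])
    r=np.array(r);print(f,r.round(1).tolist(),"centre",r[:4].mean(0),"yaw",-((r[0]-r[1]+r[3]-r[2])[0])/240)
show("top6.npz",[((332,214),.06),((574,152),.06),((626,328),.06),((381,394),.06),((580,483),.05)],300,120,5)
show("scene6.npz",[((456,222),.06),((605,297),.06),((538,379),.06),((389,298),.06),((436,427),.05)],250,150,4)
a,b=np.load("top0.npz")["img"].astype(int),np.load("top6.npz")["img"].astype(int)
d=abs(a-b).max(2)
for n,bx in dict(jar=(425,135,500,200),bowl=(200,200,255,255),stamp=(360,122,380,148),rib=(358,250,410,290),glaze=(300,135,320,165)).items(): print(n,(d[bx[1]:bx[3],bx[0]:bx[2]]>60).mean())
```

```text
top6.npz [[69.8, -77.4], [69.3, -197.6], [-19.2, -197.2], [-20.1, -76.5], [-84.4, -157.7]] centre [  24.94089641 -137.15394243] yaw 0.0013644899218386481
scene6.npz [[62.1, -76.1], [63.2, -195.3], [-24.5, -194.8], [-24.8, -77.6], [-90.0, -159.0]] centre [  18.98976459 -135.96439255] yaw 0.00598180276087669
jar 0.0
bowl 0.3831404958677686
stamp 0.0
rib 0.0
glaze 0.09833333333333333
```

Measured against the ledge end, both cameras put the overhang at about 37–39 mm, flush, with under 0.01 rad of turn. The bowl comparison in the top view is probably disturbed by the arm, so I'll check the bowl and glaze jar in the scene view once the arm has settled higher.

```bash
python3 -m pendant '[{"x":1,"y":0,"z":-2,"spin":0},{"x":1,"y":0,"z":-2,"spin":0},{"x":0,"y":0,"z":0,"spin":0},{"x":0,"y":0,"z":0,"spin":0},{"x":0,"y":0,"z":0,"spin":0}]'
python3 - <<'E'
from h import *
from cell import eyes,arm
c=eyes.capture("scene");cv2.imwrite("pics/f.png",c["img"][:,:,::-1]);tl()
a=np.load("scene0.npz")["img"].astype(int);d=abs(a-c["img"].astype(int)).max(2)
for n,b in dict(bowl=(236,158,274,189),glaze=(334,166,352,190),stamp=(379,190,391,212),jar=(392,228,448,288),rib=(280,262,322,284)).items(): print(n,(d[b[1]:b[3],b[0]:b[2]]>60).mean())
E
```

```text
time_s: 9.43
tool_pos: [0.579, 0.0738, 0.1864]
tcp_rot: [0.377, -3.118, 0.0]
force: [-0.0, 0.3, -0.9]
width: 0.0008
t 9.48 ledge x 4.2 y 132.8 z 186.0 mm yaw err deg -0.05 F ledge 0.1 0.6 0.3 w 2.6577487484939744e-05
bowl 0.004244482173174873
glaze 0.0
stamp 0.0
jar 0.019345238095238096
rib 0.0
```

View pics/f.png

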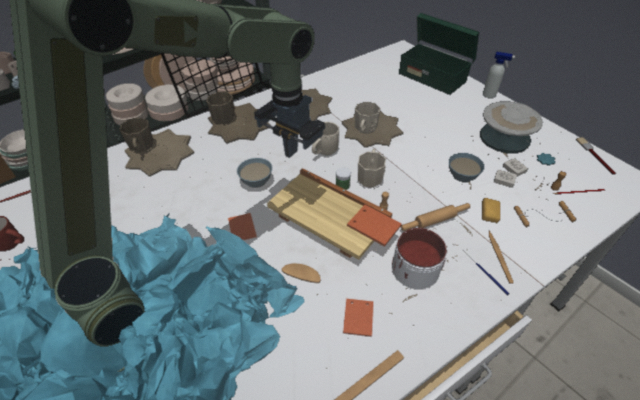

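The gripper is clear above the ledge, the tile overhangs towards the tub at about (374,225), and everything else is where it started. I'm handing in.

```bash
python3 -c "from cell import arm;print(arm.hand_in())"
```

```text
the job is handed in; nothing more can be done
None
```

The tile is in position for dipping and the job is handed in at about 9.5 s of robot time; no verdict was reported. I pushed it square against the back rail with two part-open fingers, stopping at about 10 N of contact. Then I slid it along the rail towards the tub with closed fingers.

**Tile position:**

| Check | Top camera | Scene camera | Allowed |
|---|---|---|---|
| Ledge x of tile centre (flush is 25 mm) | 24.9 mm | 19.0 mm, about 24 mm corrected | above 20 mm |
| Turn against the rail | 0.001 rad | 0.006 rad | below 0.06 rad |
| Ledge y of tile centre | −137 mm, about −139 mm corrected | −136 mm, about −137 mm corrected | −126 to −154 mm |
| Overhang on the tub's side | about 39 mm | about 37 mm | 26 to 54 mm |

"Corrected" means measured against the ledge corners seen in the same picture.

**Disagreements:**
- **Tile x:** the scene camera's raw value of 19.0 mm is below the 20 mm limit. That camera shows the ledge's front edge shifted by about the same 5 mm, so I took it as a calibration offset.
- **Bowl and glaze jar:** a first top-view comparison flagged both as changed, most likely because the arm was in the way. A later scene-view comparison showed the tub, bowl, glaze jar, stamp and rib where they started.

The gripper was clear of everything, with its fingertips 186 mm above the table, when I handed in.

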